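# Refit the filter cassette of a bench extractor

## Robot

A 7-joint arm with a two-finger parallel gripper is mounted at the origin on the work surface. World frame = base frame: x ahead of the robot, y to its left, z up, the work surface at z = 0. Lengths are in m, angles in rad, forces in N, time in s.
With the tool pointing down it reaches from about 0.4 to 0.9 m from the base axis. Payload 5.6 kg.
Tool frame: the origin (TCP) lies at the very end of the fingers, on their centre line; the grasp point (between the pads) lies 19 mm behind it (r.grasp_offset is the z of the grasp point in the tool frame, in m); z points along the fingers, y is the line along which they close (so a half turn about z gives the same grasp; the last joint's range is limited). The gripper opens to 92 mm and grips with 3 to 60 N. Pads are 20 mm wide; open, the fingers measure 128 mm over their backs; the gripper's body (75 mm by 189 mm) begins 69 mm behind the grasp point.
Start: joints at [-0.043, 0.468, -0.012, 1.603, 0.006, 1.071, -0.056], TCP at [0.65, -0, 0.215] pointing down, gripper open.
Joint ranges: [-2.53, 2.53], [-0.31, 2.02], [-1.57, 1.55], [0.28, 2.44], [-1.29, 4.43], [0.15, 1.84], [-2.92, 2.92]. Speed limits (rad/s): [2.57, 2.57, 3.14, 3.14, 3.14, 3.14, 3.14].

## Interface

Orientations are given as a unit quaternion [x, y, z, w].
In Python, from bench import r gives the robot as it stands.
- The arm moves only by the shell command python3 -m handwheel 'ROWS' [FORCE]. ROWS is JSON, a list of rows, each a list of 7 numbers: the shift along the tool's x, y, z in cm, then the turn, a rotation vector about the tool's x, y, z in rad, then the gripper's target within -1 to 1 (shut at 1, half-way at 0, fully open at -1). In form: [[dx, dy, dz, ax, ay, az, grip], ...]. A call has exactly 8 rows; each row shifts and turns the commanded pose from where the row before left it, along the tool's axes as they then stand; what a row does not reach is not made up. A row lasts 1/8 s, in which the tool goes at most 62.5 mm and 10.7 degrees, less where a joint would pass 70% of its speed; a pose out of reach is approached as far as the arm can. A call is refused whole if a number of a shift passes 6.25 or a number of a turn 0.188, either way. A call with a gripper value outside its range is refused whole. The fingers move at their own pace and stop on an object; FORCE is the grip in N (left out, the last holds). Time passes only in rows, so rows that do not move let the fingers close, or fill a call up. It gives the time, the measured TCP pose, the force, the opening and the grip force at its end, in the units of the state.
- r.get_obs(): the state, without advancing time (a new reading comes with each control period).
- r.snapshot(name): name is "scene" or "side" or "wrist"; returns (picture, depth): 480x640x3 uint8, red, green, blue; 480x640 float32, m along the optical axis (not along the pixel's ray), 0 where there is no reading.
- r.camera_model(name): a dict with "fx", "fy", "cx", "cy" (pixels), "R" (3x3) and "t" (3): a world point X has camera coordinates R X + t. Camera axes: x right, y down, z forward; pixel columns grow to the right and rows downward; lengths in m; the calibration is good to about 2 mm. A picture is of the moment at which its call begins: read the wrist's pose just before it. camera_model takes no time and is no camera call; for the wrist camera it gives the pose at the moment of the call.
- r.sign_off(): hands the job in; it is judged then, once.
The state is a dict: "time": time; "qpos": joint angles; "dq": joint speeds; "tau": joint torques, N m; "ee_pos": TCP position; "ee_rot": TCP orientation; "wrist_force": force on the tool from outside, world axes, zero at the start; "torque": the same for the moment, N m; "grip_width": finger opening in m; "gripper_force": force on a finger pad.
Only numpy, scipy, OpenCV 4.12 (cv2) and the standard library are available. Lean on these libraries where they do the work, as an engineer would, in place of code of your own. Each camera call takes 0.05 s, during which the arm holds its last target. There are 200 camera calls.

## Task

Put the loose filter back into the bench-top extractor: slide its far edge under the retaining lip at the far side of the well, then press its near edge down until the spring catch has clicked over it and it lies flat and fully home. Only then flip the fan switch on the extractor's raised side over to on, away from the robot, and leave everything else where it is.

Things in the scene. Friction and masses are not known exactly. Their poses are not given: they have to be found in the camera images.
- extractor: Bench-top downdraft extractor, grey sheet-metal box fixed on the table, 284 (its x) by 398 (its y) by 120 mm high to its flat aluminium deck. Origin: on the table under the centre of the filter well; x points away from the robot (within 0.2 rad), z up. A raised pod (y -156..-238 mm, along the whole x, top 165 mm above the table) carries the fan switch.
- seat (a point): Centre of the well's floor (seat flange and support grid), 92 mm above the table. The well is an open pit 126 mm (extractor x -63..63) by 216 mm (y -108..108), 28 mm deep below the deck, so 6 mm longer and 16 mm wider than the filter; its side walls have a 6 mm 45 degree lead-in at the deck. The deck on its near side is plain and level, 85 mm deep.
- lip (a point): Middle of the retaining lip's free edge, at its underside: extractor (51, 0, 120) mm. The lip is a 4 mm steel plate screwed on the deck along the far side of the well; it overhangs the well by 12 mm over y -104..104, underside at deck level, 28 mm above the seat.
- catch_nose (a point): Front of the spring catch, in the middle of the well's near wall: a slippery nose 36 mm wide, standing out 9 mm into the well, top sloped 60 degrees (23 down to 8.5 mm above the seat), flat below at 7.5 mm above the seat. A part pressed down on it drives it back into the wall (5 to 12 N on the filter's near edge, more is not needed), then it springs out over the part.
- filter: The filter, loose, 0.3 kg: flat aluminium frame 120 (its x) by 200 (its y) by 22 mm thick, white pleated medium some 4 mm below its top. Origin: centre of the underside; x points to its far edge. Starts flat on the near deck, up to 0.12 rad askew and 5 mm off the well's centre line, its far part out over the well; pushed on, it tips into the well by itself.
- filter_far (a point): Middle of the filter's far edge, at the underside. The frame is 14 mm wide at the far edge and sides.
- filter_near (a point): Middle of the filter's near edge, at the underside. The frame is 26 mm wide here; in its middle is a pocket for the catch, 60 mm wide and 11 mm deep, with only a 6 mm thick flange left at the bottom. Pushed home to the far wall but not yet pressed, the filter rests with this edge on the catch's slope, some 12 to 18 mm above the seat.
- fan_switch (a joint): Fan switch, a steel bat toggle 42 mm long and 8 to 12 mm thick on top of the pod, pivot at extractor (-53, -197, 166) mm. It turns about the extractor's y axis and stays where it is left (1 to 2 N at the tip moves it). 0 rad: off, leaning 0.45 rad towards the robot; 0.9 rad: on, leaning as far away from the robot.
- switch_tip (a point): Top end of the fan switch's toggle.
- pigment_jar: Bystander: small glass jar, 32 mm across, 46 mm high, on the deck behind the lip. Origin: centre of its underside.
- flat_brush: Bystander: flat paint brush, 170 mm long, lying along x on the deck at the left of the well.
- tape_roll: Bystander: roll of masking tape, 72 mm across, 24 mm high, lying on the pod behind the switch.
- paint_tin: Bystander: paint tin, 84 mm across, 100 mm high, standing on the table.
- spray_can: Bystander: spray can, 64 mm across, 180 mm high, standing on the table.
- water_cup: Bystander: white mug, 76 mm across, 95 mm high, on the table.
- putty_knife: Bystander: putty knife, 200 mm long, lying on the table.
- screwdriver: Bystander: screwdriver, 190 mm long, lying on the table.
Not all that is in view belongs to the job. Of the things that look like the filter, the largest one is meant.

How it is judged:
On the way, in this order (a step that is already met when the one before it is completed fails the run):
1. the filter's far edge is hooked at least 3 mm under the retaining lip, low in the well (x of filter_far in the frame of extractor above 0.054 m and z of filter_far in the frame of extractor below 0.1 m), for 0.1 s.
2. the filter lies home, its near edge below the catch (x of filter_far in the frame of extractor above 0.054 m and z of filter_near in the frame of extractor below 0.0955 m and angle between filter's own z axis and vertical below 0.04 rad), for 0.2 s.
3. the fan switch is over at on (value of joint fan_switch above 0.7 rad), for 0.1 s.
At the end, for the whole second after the job is handed in: The filter lies at rest and flat in the well (within 0.04 rad and 3.5 mm of the seat at both the far and the near edge, square to the well within 0.06 rad), its far edge at least 3 mm under the retaining lip and its near edge below the spring catch, and the fan switch is at on (beyond 0.7 rad) (all of step 2 and z of filter_far in the frame of extractor below 0.0955 m and angle between the x axis of filter and the x axis of extractor, either way round below 0.06 rad and linear speed of filter below 0.01 m/s and value of joint fan_switch above 0.7 rad); the robot touches nothing.
It fails at once if the fan is switched on while the filter is not down under its catch (value of joint fan_switch above 0.6 rad and z of filter_near in the frame of extractor above 0.098 m).
It fails at once if a bystander is moved by more than 30 mm (distance of any of pigment_jar, flat_brush, tape_roll, paint_tin, spray_can, water_cup, putty_knife, screwdriver from where it was at the start of the episode above 0.03 m).
It also fails if it takes over 64 s, if anything falls off the work surface, if the arm or the gripper's body presses on something with over 40 N, if the wrist force passes 120 N, or if a joint passes its speed limit or range.

## Working session

There is one attempt and no reset: what is moved stays moved. The work goes in short steps, Python scripts to look and compute and a shell command to move; the robot and the scene stay as the last step left them, time stands still between calls to the robot, and variables do not carry over. Pictures are saved under pics/ and viewed, at most 10 in all, crops included, and the job is handed in when it is done.

```bash
ls; mkdir -p pics; python3 - <<'E'
from bench import r
import cv2,numpy as np
o=r.get_obs();print({k:np.round(v,3) for k,v in o.items()})
for n in("scene","side","wrist"):
    m=r.camera_model(n);p,d=r.snapshot(n);np.savez(f"pics/{n}0.npz",p=p,d=d,**m)
    cv2.imwrite(f"pics/{n}0.png",p[:,:,::-1]);print(n,m)
E
```

```text
pics
{'time': np.float64(0.0), 'qpos': array([-0.043,  0.468, -0.012,  1.604,  0.006,  1.071, -0.056]), 'dq': array([-0.001,  0.002,  0.001, -0.002,  0.002,  0.001, -0.   ]), 'tau': array([-0.0000e+00, -5.2057e+01, -1.3000e-02, -2.4375e+01, -5.7000e-02,
        1.7000e-02,  0.0000e+00]), 'ee_pos': array([ 0.649, -0.   ,  0.214]), 'ee_rot': array([ 0.707,  0.707, -0.001, -0.001]), 'wrist_force': array([-0.383, -0.25 ,  0.158]), 'torque': array([-0.011, -0.017, -0.017]), 'gripper_force': np.float64(0.0), 'grip_width': np.float64(0.092)}
scene {'fx': 611.4427636984805, 'fy': 611.4427636984805, 'cx': 316.47746211258095, 'cy': 236.96659928365798, 'R': array([[ 0.43866949,  0.8985285 , -0.01468389],
       [ 0.6871371 , -0.34590733, -0.63889806],
       [-0.57914738,  0.27017524, -0.76915126]]), 't': array([-0.22563484, -0.27047312,  1.83952483])}
side {'fx': 479.71545573756623, 'fy': 479.71545573756623, 'cx': 314.1444374844462, 'cy': 242.3943097658224, 'R': array([[-0.99897636, -0.04419247, -0.00965706],
       [-0.02883573,  0.786614  , -0.61677137],
       [ 0.03485303, -0.61586155, -0.78708311]]), 't': array([0.55911576, 0.10514383, 1.18162593])}
wrist {'fx': 369.4063705027907, 'fy': 369.4063705027907, 'cx': 321.75794236445654, 'cy': 238.02045401459765, 'R': array([[ 9.99998544e-01, -9.42179935e-05, -1.70387033e-03],
       [ 3.13204784e-04, -9.71379374e-01,  2.37533183e-01],
       [-1.67748439e-03, -2.37533371e-01, -9.71377930e-01]]), 't': array([-0.64965244, -0.02757411,  0.3889013 ])}
```

View pics/scene0.png

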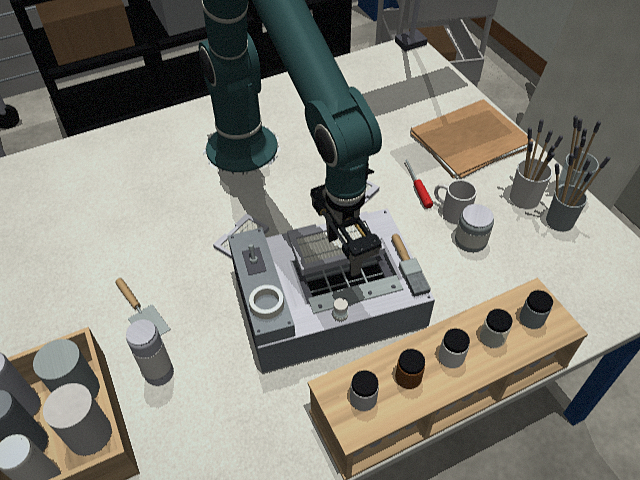

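View pics/side0.png

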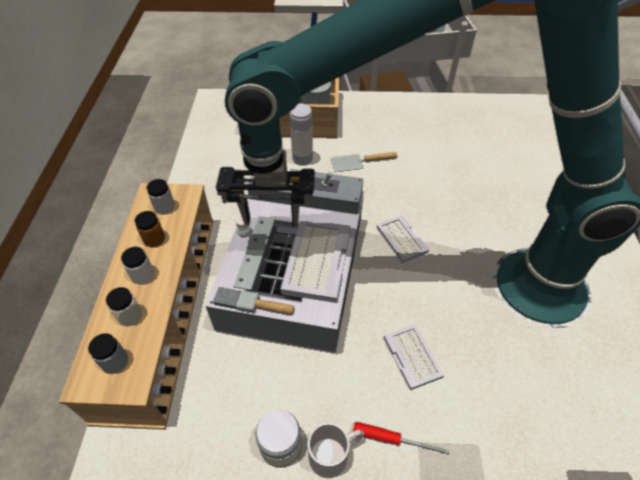

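Scene picture: the extractor is in the middle, with its pod and switch at (253,255), tape at (266,300), jar at (340,308) and brush at (408,262).
Side picture: there are three filter-like things, at (318,258) on the extractor deck, (402,237) on the table and (413,356) on the table. The first is the largest and lies on the near deck with its far part over the well, so it fits the description. I'll confirm that in a wrist view.

```bash
python3 - <<'E'
import cv2
a=cv2.imread('pics/side0.png')[150:400,190:450];cv2.imwrite('pics/sidecrop.png',cv2.resize(a,None,fx=2.3,fy=2.3,interpolation=2))
E
```

```text
(no output)
```

View pics/wrist0.png

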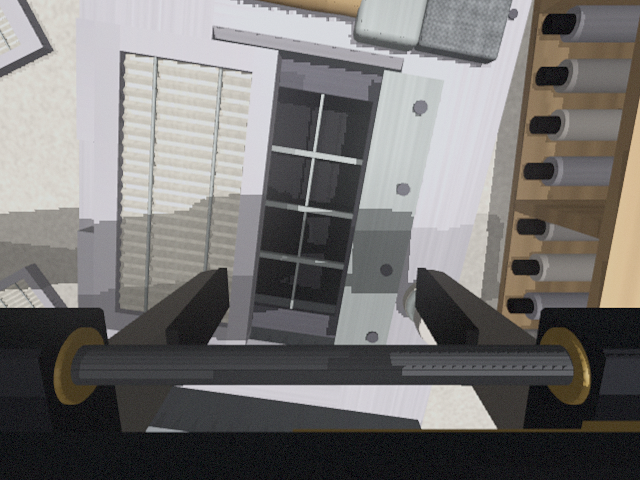

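View pics/sidecrop.png

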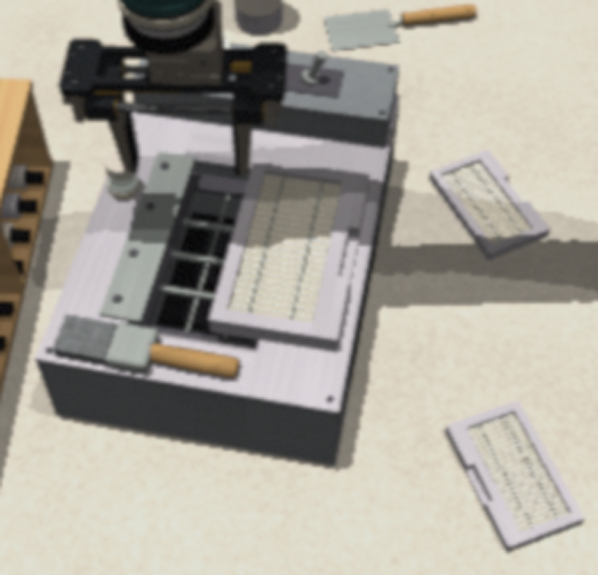

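The enlarged crop confirms it: the filter is the large piece on the deck (crop (290,255)), with its pocket on the near edge at (352,240). In the wrist picture, the lip's free edge runs from (384,70) to (335,345), and the left end of the filter is near row 25.

```bash
cat > h.py <<'E'
import numpy as np,cv2
def load(f):
    z=np.load(f);return z['p'],z['d'],{k:z[k] for k in('fx','fy','cx','cy','R','t')}
def ray(m,uv,z):
    uv=np.atleast_2d(np.float64(uv));c=np.c_[(uv[:,0]-m['cx'])/m['fx'],(uv[:,1]-m['cy'])/m['fy'],np.ones(len(uv))]
    d=c@m['R'];o=-m['R'].T@m['t'];return o+d*((z-o[2])/d[:,2])[:,None]
def cloud(d,m):
    v,u=np.mgrid[:480,:640];c=np.stack([(u-m['cx'])/m['fx']*d,(v-m['cy'])/m['fy']*d,d],-1)
    return (c-m['t'])@m['R']
def proj(m,X):
    c=np.atleast_2d(X)@m['R'].T+m['t'];return c[:,:2]/c[:,2:]*[m['fx'],m['fy']]+[m['cx'],m['cy']]
E
python3 - <<'E'
from h import *
p,d,m=load('pics/wrist0.npz')
print('lipedge',ray(m,[(384,70),(335,345)],.124).round(4))
s=ray(m,[(420,107),(403,189),(386,270),(372,337)],.124);print('screws',s.round(4))
print('yaw',np.arctan2(-(s[0]-s[3])[0],(s[0]-s[3])[1]))
for n in('wrist','side','scene'):
    p,d,m=load(f'pics/{n}0.npz');X=cloud(d,m);Z=X[...,2]
    box=(X[...,0]>.4)&(X[...,0]<.9)&(abs(X[...,1])<.3)&(d>0)
    for lo,hi in((.113,.1225),(.134,.15),(.157,.17)):
        k=(box&(Z>lo)&(Z<hi)).astype('u1');k=cv2.morphologyEx(k,0*0+cv2.MORPH_OPEN,np.ones((3,3)))
        c,l,st,ce=cv2.connectedComponentsWithStats(k)
        for i in range(1,c):
            if st[i,4]>400:
                q=X[l==i][:,:2].astype('f4');R=cv2.minAreaRect(q);print(n,lo,st[i],np.round(np.median(X[l==i],0),4),np.round(cv2.boxPoints(R),4).tolist())
E
```

```text
lipedge [[ 0.6903  0.1146  0.124 ]
 [ 0.6602 -0.0835  0.124 ]]
screws [[ 0.7151  0.0918  0.124 ]
 [ 0.7067  0.0375  0.124 ]
 [ 0.6973 -0.0221  0.124 ]
 [ 0.6887 -0.0766  0.124 ]]
yaw -0.15589216610414916
wrist 0.113 [   79     0   453   345 27790] [0.7232 0.1132 0.1194] [[0.49320000410079956, -0.0851999968290329], [0.7822999954223633, -0.0860000029206276], [0.7831000089645386, 0.15700000524520874], [0.49390000104904175, 0.15790000557899475]]
wrist 0.113 [  79  141   13   89 1129] [0.4816 0.0404 0.1195] [[0.47110000252723694, 0.007899999618530273], [0.4814999997615814, 0.006300000008195639], [0.49140000343322754, 0.06939999759197235], [0.48100000619888306, 0.07109999656677246]]
wrist 0.113 [ 180  386  250   38 5050] [ 0.6706 -0.1328  0.1196] [[0.5339000225067139, -0.12530000507831573], [0.7333999872207642, -0.15800000727176666], [0.7390000224113464, -0.12349999696016312], [0.5396000146865845, -0.09080000221729279]]
wrist 0.134 [ 292    0  220   61 7787] [0.7176 0.1383 0.1373] [[0.6313999891281128, 0.12049999833106995], [0.7617999911308289, 0.11789999902248383], [0.7623999714851379, 0.
[... 3603 characters left out ...]
34 [ 308  292  214  113 4399] [0.8664 0.0314 0.1423] [[0.8422999978065491, 0.29980000853538513], [0.8432999849319458, -0.18039999902248383], [0.9004999995231628, -0.18029999732971191], [0.8995000123977661, 0.29989999532699585]]
scene 0.157 [ 228  229   54   78 2052] [ 0.5453 -0.1668  0.1655] [[0.4417000114917755, -0.19130000472068787], [0.6481000185012817, -0.2232999950647354], [0.6607000231742859, -0.14219999313354492], [0.4542999863624573, -0.11010000109672546]]
scene 0.157 [250 300  45  37 744] [ 0.7052 -0.1916  0.1651] [[0.65420001745224, -0.22450000047683716], [0.7195000052452087, -0.2345999926328659], [0.7319999933242798, -0.1535000056028366], [0.666700005531311, -0.14339999854564667]]
```

```bash
python3 -m handwheel '[[0,0,0,0,0,-0.177,-1],[0,0,0,0,0,-0.177,-1],[0,0,0,0,0,-0.177,-1],[0,0,0,0,0,-0.177,-1],[0,0,0,0,0,-0.177,-1],[0,0,0,0,0,-0.177,-1],[0,0,0,0,0,-0.177,-1],[0,0,0,0,0,-0.177,-1]]'
cat > go.py <<'E'
import sys,numpy as np
from bench import r
from scipy.spatial.transform import Rotation as Q
Y=-.155;ex=np.array([np.cos(Y),np.sin(Y),0]);ey=np.array([-ex[1],ex[0],0]);O=np.array([.6213,.0213,0])
def st(tgt=None):
    o=r.get_obs();R=Q.from_quat(o['ee_rot']).as_matrix();p=o['ee_pos'];l=p-O
    print('t',round(float(o['time']),2),'local mm',np.round(1000*np.array([l@ex,l@ey,p[2]]),1),'F local',np.round([o['wrist_force']@ex,o['wrist_force']@ey,o['wrist_force'][2]],1),'w',round(float(o['grip_width']),3))
    T=np.c_[-ex,ey,[0,0,-1]];print('rot err tool',np.round(Q.from_matrix(R.T@T).as_rotvec(),3))
    if tgt is not None:
        w=O+ex*tgt[0]+ey*tgt[1]+[0,0,tgt[2]];print('tool delta cm',np.round(100*R.T@(w-p),2))
if __name__=='__main__': st([float(a)/1000 for a in sys.argv[1:4]] if len(sys.argv)>1 else None)
E
python3 go.py -165 0 126
```

```text
time: 1.15
ee_pos: [0.6497, -0.0001, 0.2142]
ee_rot: [0.074, 0.997, -0.0, -0.0]
wrist_force: [0.6, 0.7, 0.3]
grip_width: 0.0919
gripper_force: 0.0
t 1.15 local mm [ 31.4 -16.8 214.2] F local [0.5 0.8 0.3] w 0.092
rot err tool [-0.    -0.001  0.006]
tool delta cm [19.62  1.79  8.83]
```

```bash
python3 -m handwheel '[[4,0.4,0,0,0,0,-1],[4,0.4,0,0,0,0,-1],[4,0.4,0,0,0,0,-1],[4,0.4,0,0,0,0,-1],[3.6,0.2,0,0,0,0.006,-1],[0,0,2.5,0,0,0,-1],[0,0,2.5,0,0,0,-1],[0,0,2,0,0,0,-1]]'
python3 go.py -165 0 126
python3 - <<'E'
from bench import r
import cv2,numpy as np
n='wrist';m=r.camera_model(n);p,d=r.snapshot(n);np.savez(f"pics/{n}1.npz",p=p,d=d,**m);cv2.imwrite(f"pics/{n}1.png",p[:,:,::-1])
E
```

```text
time: 2.15
ee_pos: [0.4587, 0.0479, 0.1438]
ee_rot: [0.08, 0.997, -0.0, -0.0]
wrist_force: [-0.5, -0.1, -0.2]
grip_width: 0.0917
gripper_force: 0.0
t 2.15 local mm [-164.7    1.1  143.8] F local [-0.5 -0.2 -0.2] w 0.092
rot err tool [-0.    -0.    -0.006]
tool delta cm [ 0.03 -0.11  1.78]
```

View pics/wrist1.png

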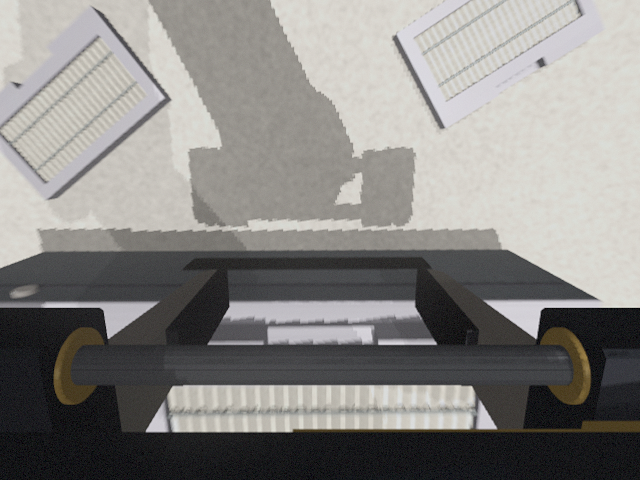

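Wrist picture: the fingers straddle the filter's near-edge pocket (columns 268 to 373, centred on the tool axis at 321). The medium spans columns 168 to 475, which is also centred. I'll lower the tool and push.

```bash
python3 -m handwheel '[[0,0,0.9,0,0,0,-1],[0,0,0.9,0,0,-0.006,-1],[-1,0,0,0,0,0,-1],[-0.8,0,0,0,0,0,-1],[-0.8,0,0,0,0,0,-1],[-0.8,0,0,0,0,0,-1],[-0.8,0,0,0,0,0,-1],[0,0,0,0,0,0,-1]]'
python3 go.py
```

```text
time: 3.2
ee_pos: [0.5017, 0.0414, 0.1266]
ee_rot: [0.078, 0.997, 0.0, 0.001]
wrist_force: [-0.4, 0.9, -0.8]
grip_width: 0.0919
gripper_force: 0.0
t 3.2 local mm [-121.3    1.4  126.6] F local [-0.5  0.8 -0.8] w 0.092
rot err tool [ 0.     0.001 -0.   ]
```

```bash
python3 -m handwheel '[[-0.6,0,0,0,0,0,-1],[-0.6,0,0,0,0,0,-1],[-0.6,0,0,0,0,0,-1],[-0.6,0,0,0,0,0,-1],[-0.6,0,0,0,0,0,-1],[0,0,0,0,0,0,-1],[0,0,0,0,0,0,-1],[0,0,0,0,0,0,-1]]'
python3 go.py
cat > look.py <<'E'
import sys
from bench import r
from h import *
from go import O,ex,ey
n,i=sys.argv[1:3];m=r.camera_model(n);p,d=r.snapshot(n);np.savez(f"pics/{n}{i}.npz",p=p,d=d,**m)
X=cloud(d,m)-O;L=np.stack([X@ex,X@ey,X[...,2]],-1)
# height profile along x for strips at several y
for y in(-90,-85,-60,-20,0,20,60,85,90):
    row=[]
    for x in range(-80,70,10):
        k=(abs(L[...,1]*1e3-y)<3)&(abs(L[...,0]*1e3-x)<3)&(d>0);row.append(int(round(np.median(L[k][:,2])*1e3)) if k.sum()>2 else 0)
    print(y,row)
c=p[150:400,190:450] if n=='side' else p[190:370,210:450]
cv2.imwrite(f"pics/{n}{i}.png",cv2.resize(c,None,fx=2.3,fy=2.3,interpolation=2)[:,:,::-1])
E
python3 look.py side 2
```

```text
time: 4.2
ee_pos: [0.5303, 0.0369, 0.1267]
ee_rot: [0.077, 0.997, -0.0, 0.0]
wrist_force: [-0.1, 0.3, 0.5]
grip_width: 0.0918
gripper_force: 0.0
t 4.2 local mm [-92.3   1.4 126.7] F local [-0.2  0.3  0.5] w 0.092
rot err tool [0. 0. 0.]
-90 [0, 0, 0, 0, 137, 132, 132, 127, 125, 123, 118, 116, 114, 91, 124]
-85 [0, 0, 0, 0, 133, 130, 129, 124, 122, 119, 115, 117, 0, 91, 121]
-60 [132, 0, 0, 0, 130, 129, 124, 121, 118, 116, 112, 115, 112, 0, 121]
-20 [507, 504, 496, 490, 0, 130, 124, 121, 119, 116, 112, 115, 0, 0, 123]
0 [496, 492, 487, 473, 457, 130, 124, 123, 118, 116, 113, 115, 0, 90, 122]
20 [492, 318, 378, 0, 129, 129, 124, 124, 117, 115, 113, 116, 114, 0, 124]
60 [451, 452, 143, 140, 131, 129, 124, 122, 118, 117, 111, 115, 113, 0, 121]
85 [137, 219, 143, 137, 0, 133, 130, 128, 124, 121, 0, 116, 113, 0, 123]
90 [224, 222, 218, 138, 136, 133, 129, 128, 124, 121, 120, 117, 113, 91, 123]
```

View pics/side2.png

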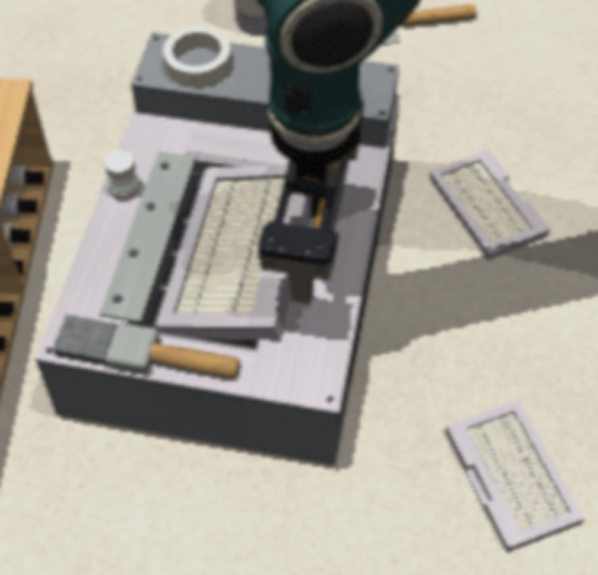

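The side view shows the filter tipped into the well: its far edge is down and still short of the lip, its near edge is against the fingers, and it is square to the well. I'll keep pushing slowly.

```bash
python3 -m handwheel '[[-0.4,0,0,0,0,0,-1],[-0.4,0,0,0,0,0,-1],[-0.4,0,0,0,0,0,-1],[-0.3,0,0,0,0,0,-1],[-0.3,0,0,0,0,0,-1],[-0.2,0,0,0,0,0,-1],[0,0,0,0,0,0,-1],[0,0,0,0,0,0,-1]]'
python3 go.py; python3 look.py side 3; python3 look.py scene 3
```

```text
time: 5.25
ee_pos: [0.5503, 0.0338, 0.1267]
ee_rot: [0.077, 0.997, 0.0, 0.0]
wrist_force: [-0.1, -0.1, 0.6]
grip_width: 0.092
gripper_force: 0.0
t 5.25 local mm [-72.1   1.4 126.7] F local [-0.1 -0.1  0.6] w 0.092
rot err tool [0.    0.001 0.   ]
-90 [0, 0, 0, 0, 0, 0, 132, 131, 128, 124, 122, 118, 118, 114, 125]
-85 [0, 0, 0, 0, 0, 0, 131, 129, 121, 121, 121, 115, 116, 115, 124]
-60 [0, 0, 0, 139, 138, 0, 126, 124, 123, 118, 116, 114, 111, 116, 124]
-20 [523, 517, 507, 504, 499, 491, 482, 125, 122, 119, 117, 115, 110, 116, 125]
0 [521, 504, 495, 492, 486, 473, 461, 123, 120, 0, 118, 116, 110, 115, 124]
20 [510, 494, 491, 284, 376, 0, 0, 123, 121, 119, 117, 113, 111, 115, 123]
60 [153, 450, 446, 451, 137, 130, 125, 123, 121, 119, 115, 114, 111, 114, 124]
85 [225, 257, 224, 220, 138, 0, 129, 0, 0, 0, 118, 118, 115, 116, 124]
90 [223, 224, 221, 223, 137, 134, 131, 129, 128, 124, 122, 120, 118, 115, 124]
-90 [190, 257, 257, 253, 245, 135, 135, 131, 128, 125, 122, 120, 119, 0, 122]
-85 [124, 258, 259, 145, 231, 134, 133, 131, 125, 120, 120, 111, 0, 121, 123]
-60 [122, 170, 180, 245, 224, 130, 124, 124, 118, 118, 116, 112, 113, 0, 123]
-20 [521, 514, 388, 319, 358, 484, 455, 124, 121, 118, 117, 114, 110, 0, 126]
0 [511, 496, 496, 269, 368, 455, 126, 127, 119, 118, 119, 115, 111, 0, 123]
20 [498, 310, 490, 316, 388, 129, 127, 124, 123, 120, 117, 115, 113, 0, 125]
60 [238, 0, 169, 250, 231, 129, 125, 123, 121, 119, 118, 116, 113, 0, 125]
85 [126, 259, 257, 244, 230, 129, 130, 124, 125, 121, 118, 116, 113, 0, 126]
90 [257, 257, 258, 202, 237, 135, 133, 130, 129, 127, 122, 122, 117, 0, 124]
```

```bash
python3 -m handwheel '[[-0.2,0,0,0,0,0,-1],[-0.2,0,0,0,0,0,-1],[-0.1,0,0,0,0,0,-1],[0,0,0,0,0,0,-1],[0,0,0,0,0,0,-1],[0,0,0,0,0,0,-1],[0,0,0,0,0,0,-1],[0,0,0,0,0,0,-1]]'
python3 go.py; python3 look.py side 4
```

```text
time: 6.35
ee_pos: [0.555, 0.033, 0.1266]
ee_rot: [0.077, 0.997, -0.0, 0.0]
wrist_force: [0.2, -0.8, 0.2]
grip_width: 0.0919
gripper_force: 0.0
t 6.35 local mm [-67.3   1.3 126.6] F local [ 0.3 -0.7  0.2] w 0.092
rot err tool [-0.  0.  0.]
-90 [120, 0, 0, 0, 0, 0, 0, 124, 122, 120, 120, 121, 118, 116, 122]
-85 [119, 0, 0, 0, 0, 0, 0, 122, 117, 119, 117, 114, 115, 114, 124]
-60 [120, 0, 0, 128, 129, 128, 0, 119, 117, 116, 114, 113, 111, 111, 123]
-20 [529, 519, 511, 503, 501, 494, 485, 0, 116, 116, 112, 114, 110, 110, 123]
0 [525, 515, 496, 495, 490, 480, 459, 0, 116, 115, 113, 114, 110, 112, 124]
20 [280, 258, 494, 274, 476, 417, 0, 119, 115, 114, 113, 113, 110, 112, 123]
60 [121, 450, 446, 452, 128, 126, 119, 120, 117, 115, 113, 111, 110, 110, 125]
85 [122, 256, 256, 172, 242, 127, 120, 122, 0, 115, 0, 114, 114, 113, 123]
90 [223, 221, 226, 225, 227, 127, 125, 123, 122, 120, 120, 118, 117, 115, 122]
```

```bash
python3 -m handwheel '[[-0.15,0,0,0,0,0,-1],[-0.15,0,0,0,0,0,-1],[-0.1,0,0,0,0,0,-1],[-0.1,0,0,0,0,0,-1],[0,0,0,0,0,0,-1],[0,0,0,0,0,0,-1],[0,0,0,0,0,0,-1],[0,0,0,0,0,0,-1]]'
python3 go.py -46 0 140
```

```text
time: 7.4
ee_pos: [0.5584, 0.0325, 0.1262]
ee_rot: [0.077, 0.997, -0.0, -0.002]
wrist_force: [-5.3, 0.9, 1.8]
grip_width: 0.0918
gripper_force: 2.7
t 7.4 local mm [-63.9   1.3 126.2] F local [-5.3  0.1  1.8] w 0.092
rot err tool [-0.001 -0.003  0.   ]
tool delta cm [-1.79 -0.13 -1.38]
```

```bash
python3 -m handwheel '[[0.5,0,0,0,0,0,-1],[0,0,-1.2,0,0,0,-1],[0,0,-1.2,0,0,0,-1],[-1.3,-0.1,0,0,0,0,-1],[-1.3,0,0,0,0,0,-1],[0,0,0.6,0,0,0,-1],[0,0,0.5,0,0,0,-1],[0,0,0,0,0,0,-1]]'
python3 go.py -42 0 114; python3 look.py side 5
```

```text
time: 8.4
ee_pos: [0.5796, 0.0281, 0.1385]
ee_rot: [0.077, 0.997, -0.0, -0.001]
wrist_force: [-0.0, 0.5, 0.3]
grip_width: 0.0916
gripper_force: 0.0
t 8.4 local mm [-42.3   0.3 138.5] F local [-0.1  0.5  0.3] w 0.092
rot err tool [-0.    -0.002  0.   ]
tool delta cm [-0.03 -0.03  2.45]
-90 [119, 256, 0, 131, 0, 0, 0, 0, 0, 0, 122, 117, 117, 115, 123]
-85 [0, 256, 120, 130, 0, 0, 120, 119, 117, 0, 119, 116, 115, 114, 123]
-60 [120, 248, 118, 130, 0, 0, 118, 119, 116, 0, 114, 113, 110, 111, 124]
-20 [557, 121, 540, 533, 525, 515, 513, 507, 503, 491, 0, 114, 110, 111, 124]
0 [382, 541, 535, 529, 509, 507, 505, 498, 485, 0, 0, 113, 111, 110, 123]
20 [533, 378, 282, 270, 389, 504, 294, 372, 116, 115, 114, 114, 111, 108, 124]
60 [119, 122, 269, 162, 161, 144, 458, 120, 115, 114, 113, 113, 112, 112, 125]
85 [119, 239, 268, 240, 233, 268, 234, 227, 0, 116, 119, 116, 113, 114, 123]
90 [119, 250, 241, 238, 234, 236, 241, 230, 123, 122, 119, 118, 117, 116, 125]
```

```bash
python3 -m handwheel '[[0,0,0.5,0,0,0,-1],[0,0,0.4,0,0,0,-1],[0,0,0.3,0,0,0,-1],[0,0,0.3,0,0,0,-1],[0,0,0.3,0,0,0,-1],[0,0,0.2,0,0,0,-1],[0,0,0.2,0,0,0,-1],[0,0,0,0,0,0,-1]]'
python3 go.py -42 0 114
```

```text
time: 9.45
ee_pos: [0.5804, 0.028, 0.1172]
ee_rot: [0.077, 0.997, -0.0, -0.0]
wrist_force: [0.4, -0.4, 0.0]
grip_width: 0.092
gripper_force: 0.0
t 9.45 local mm [-41.4   0.3 117.2] F local [ 0.4 -0.3  0. ] w 0.092
rot err tool [-0. -0.  0.]
tool delta cm [ 0.06 -0.03  0.32]
```

```bash
python3 -m handwheel '[[0,0,0.15,0,0,0,-1],[0,0,0.15,0,0,0,-1],[0,0,0.15,0,0,0,-1],[0,0,0.1,0,0,0,-1],[0,0,0.1,0,0,0,-1],[0,0,0,0,0,0,-1],[0,0,0,0,0,0,-1],[0,0,0,0,0,0,-1]]'
python3 go.py -42 0 114
```

```text
time: 10.45
ee_pos: [0.5806, 0.028, 0.1144]
ee_rot: [0.077, 0.997, -0.0, 0.0]
wrist_force: [-8.9, -1.8, 23.3]
grip_width: 0.0917
gripper_force: 11.6
t 10.45 local mm [-41.2   0.4 114.4] F local [-8.5 -3.1 23.3] w 0.092
rot err tool [-0.001  0.001 -0.   ]
tool delta cm [ 0.08 -0.04  0.04]
```

Firm contact at z = 114.4 mm, which is the home height (92 + 22). I'll retract to the level above and check.

```bash
python3 -m handwheel '[[0,0,-1,0,0,0,-1],[0,0,-2,0,0,0,0],[0,0,-3,0,0,0,1],[0,0,-4,0,0,0,1],[4,0,0,0,0,0,1],[4,0,0,0,0,0,1],[4,0,0,0,0,0,1],[0,0,0,0,0,0,1]]'
python3 go.py -95 -197 195; python3 look.py side 6; python3 - <<'E'
from h import *
from go import O,ex,ey
for n in('side6','scene0'):
    p,d,m=load(f'pics/{n}.npz');X=cloud(d,m)-O;L=np.stack([X@ex,X@ey,X[...,2]],-1)*1e3
    k=(d>0)&(abs(L[...,2]-195)<25)&(abs(L[...,1]+197)<30)&(abs(L[...,0]+60)<50)&(L[...,2]>174)
    print(n,k.sum(),L[k].min(0).round() if k.any() else '',L[k].max(0).round() if k.any() else '')
    f=(abs(L[...,2]-114)<6)&(abs(L[...,1])<106)&(L[...,0]>-62)&(L[...,0]<46)
    print(np.polyfit(L[f][:,0],L[f][:,2],1) if f.sum()>50 else '')
E
```

```text
time: 11.45
ee_pos: [0.4598, 0.0468, 0.2113]
ee_rot: [0.077, 0.997, -0.001, -0.0]
wrist_force: [1.3, 0.8, 0.7]
grip_width: 0.0241
gripper_force: 0.0
t 11.45 local mm [-163.5    0.3  211.3] F local [1.1 1.  0.7] w 0.024
rot err tool [-0.001 -0.     0.002]
tool delta cm [ -6.82 -19.74   1.64]
-90 [119, 120, 0, 0, 113, 114, 0, 115, 115, 114, 113, 112, 113, 112, 124]
-85 [119, 121, 0, 113, 113, 114, 111, 112, 111, 110, 112, 112, 112, 111, 123]
-60 [120, 120, 0, 113, 114, 111, 108, 110, 107, 106, 109, 110, 108, 110, 122]
-20 [120, 120, 0, 0, 114, 114, 106, 109, 108, 108, 108, 107, 109, 108, 124]
0 [121, 121, 117, 98, 113, 115, 108, 112, 109, 108, 108, 109, 107, 109, 123]
20 [120, 120, 117, 99, 113, 112, 107, 107, 108, 107, 108, 108, 107, 109, 124]
60 [119, 119, 118, 114, 114, 113, 108, 110, 108, 108, 107, 108, 107, 109, 124]
85 [119, 120, 0, 114, 114, 112, 0, 112, 0, 108, 110, 111, 111, 112, 124]
90 [121, 120, 0, 114, 114, 114, 113, 112, 114, 114, 114, 113, 114, 0, 124]
side6 53 [ -68. -200.  174.] [ -46. -187.  208.]
[-3.98019956e-02  1.11555591e+02]
scene0 75 [ -69. -216.  174.] [ -26. -189.  210.]
```

View pics/side6.png

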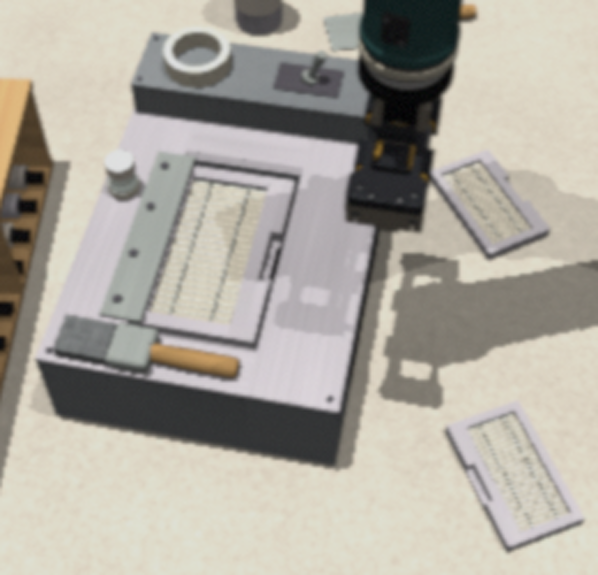

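The side view shows the filter flat at 114 mm all over, with the catch in its pocket at (275,255). The switch toggle is at (318,70), still leaning towards the robot. Next is the switch.

```bash
python3 -m handwheel '[[0,-4,0,0,0,0,1],[0,-4,0,0,0,0,1],[0,-4,0,0,0,0,1],[0,-4,0,0,0,0,1],[0,-3.7,0,0,0,0,1],[-2,0,0,0,0,0,1],[-2,0,0.9,0,0,0,1],[0,0,0.9,0,0,0,1]]'
python3 go.py -52 -197 193
```

```text
time: 12.5
ee_pos: [0.4727, -0.1549, 0.1925]
ee_rot: [0.077, 0.997, 0.0, 0.0]
wrist_force: [-0.1, 0.1, -0.5]
grip_width: 0.0006
gripper_force: 0.0
t 12.5 local mm [-119.6 -197.   192.5] F local [-0.1  0.1 -0.5] w 0.001
rot err tool [ 0.     0.001 -0.   ]
tool delta cm [-6.76  0.01 -0.05]
```

```bash
python3 -m handwheel '[[-1.2,0,0,0,0,0,1],[-1,0,0,0,0,0,1],[-1,0,0,0,0,0,1],[-1,0,0,0,0,0,1],[-1,0,0,0,0,0,1],[-0.8,0,0,0,0,0,1],[-0.6,0,0,0,0,0,1],[0,0,0,0,0,0,1]]'
python3 go.py -45 -197 193
```

```text
time: 13.5
ee_pos: [0.5367, -0.1645, 0.1928]
ee_rot: [0.077, 0.997, 0.0, 0.0]
wrist_force: [-0.6, -0.6, -0.8]
grip_width: 0.0003
gripper_force: 0.2
t 13.5 local mm [ -54.9 -196.6  192.8] F local [-0.5 -0.7 -0.8] w 0.0
rot err tool [0. 0. 0.]
tool delta cm [-0.99 -0.04 -0.02]
```

```bash
python3 -m handwheel '[[-0.3,0,0,0,0,0,1],[-0.3,0,0,0,0,0,1],[-0.2,0,0,0,0,0,1],[0,0,0,0,0,0,1],[0,0,0,0,0,0,1],[0,0,0,0,0,0,1],[0,0,0,0,0,0,1],[0,0,0,0,0,0,1]]'
python3 go.py -45 -197 193
```

```text
time: 14.5
ee_pos: [0.5391, -0.165, 0.1922]
ee_rot: [0.078, 0.997, 0.0, -0.006]
wrist_force: [-14.6, 3.1, 7.1]
grip_width: 0.0004
gripper_force: 7.5
t 14.5 local mm [ -52.5 -196.7  192.2] F local [-14.9   0.8   7.1] w 0.0
rot err tool [-0.    -0.011 -0.   ]
tool delta cm [-0.75 -0.03 -0.08]
```

The toggle is against its end stop (15 N). I'll retreat and check.

```bash
python3 -m handwheel '[[1.5,0,0,0,0,0,1],[3,0,0,0,0,0,1],[3,0,-1,0,0,0,1],[3,0,-3,0,0,0,1],[0,0,-4,0,0,0,1],[0,0,0,0,0,0,1],[0,0,0,0,0,0,1],[0,0,0,0,0,0,1]]'
python3 go.py; python3 look.py side 7; python3 - <<'E'
from h import *
from go import O,ex,ey
p,d,m=load('pics/side7.npz');X=cloud(d,m)-O;L=np.stack([X@ex,X@ey,X[...,2]],-1)*1e3
k=(d>0)&(abs(L[...,1]+197)<30)&(abs(L[...,0]+50)<50)&(L[...,2]>172)&(L[...,2]<215)
print(k.sum(),L[k].min(0).round(),L[k].max(0).round())
E
```

```text
time: 15.5
ee_pos: [0.44, -0.1493, 0.272]
ee_rot: [0.077, 0.997, 0.0, -0.001]
wrist_force: [-0.1, 0.3, -0.2]
grip_width: 0.0003
gripper_force: 0.0
t 15.5 local mm [-152.8 -196.6  272. ] F local [-0.2  0.3 -0.2] w 0.0
rot err tool [ 0.    -0.002  0.   ]
-90 [121, 118, 0, 114, 113, 113, 112, 114, 114, 115, 113, 113, 114, 115, 124]
-85 [119, 0, 0, 113, 114, 113, 110, 113, 113, 112, 109, 111, 111, 112, 123]
-60 [120, 121, 119, 116, 113, 0, 108, 110, 108, 108, 107, 109, 108, 109, 124]
-20 [121, 121, 119, 99, 115, 112, 107, 108, 110, 108, 0, 109, 109, 109, 124]
0 [121, 120, 118, 100, 113, 114, 109, 107, 108, 108, 107, 109, 108, 111, 122]
20 [119, 120, 119, 99, 113, 113, 108, 108, 108, 108, 108, 107, 106, 109, 122]
60 [120, 120, 0, 115, 114, 113, 107, 109, 108, 109, 107, 107, 108, 109, 123]
85 [121, 119, 118, 114, 113, 113, 108, 0, 0, 110, 111, 111, 111, 109, 123]
90 [120, 119, 0, 114, 113, 113, 114, 113, 114, 115, 114, 113, 114, 112, 124]
67 [ -58. -203.  172.] [ -29. -185.  206.]
```

View pics/side7.png

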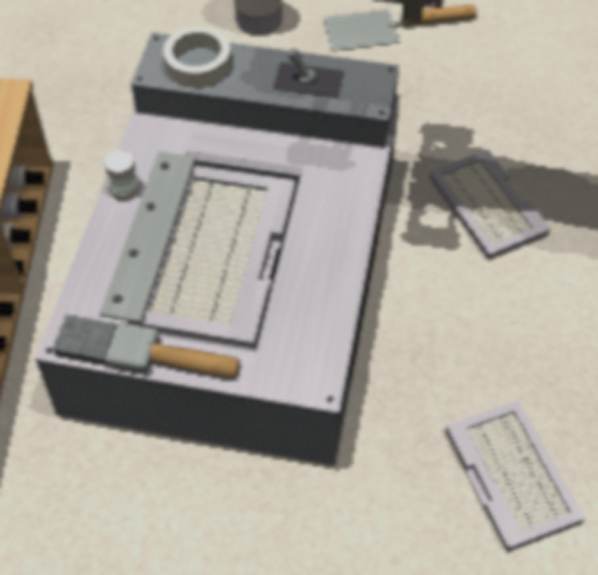

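The toggle at (298,62) now leans away from the robot. The filter is flat with the catch over it at (270,255), and the jar, brush and tape haven't moved.

```bash
python3 -c "
from bench import r
print(r.sign_off())"
```

```text
the job is handed in; nothing more can be done
None
```

I handed in the job: the filter is hooked under the lip and pressed flat under its catch, the fan switch is over at on, and the robot is clear of everything; the sign-off did not report a verdict.

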